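# Lift the washed film cores out of the ultrasonic bath with the lifting key

## Task

The film cores in the drained ultrasonic bath are washed: take the lifting key by its grip from its stand, gently lower its cross foot all the way through the slot in the basket's strap, give it a quarter turn so that the foot lies across the slot, and lift the basket straight out with the cores in it. Finish while still holding it by the key, level and still over the bath to drip off, its underside about five centimetres above the rim. Do not touch the basket with the gripper, do not tip it, and leave the other things on the cabinet where they are.

Things in the scene. Friction and masses are not known exactly. Their poses are not given: they have to be found in the camera images.
- bath: bench-top ultrasonic bath, light grey case 170 (x) x 226 (y) mm, 95 mm high, open steel well 124 x 178 mm in its top, well floor 30 mm above the cabinet top, rim 95 mm; control panel on its -x face. Fixed. Origin: centre of its underside on the cabinet top; z up
- bath_rim (a point): centre of the well's mouth, level with the rim, 95 mm above the cabinet top
- basket: stainless wire basket, 110 (x) x 166 (y) mm, about 0.36 kg, standing on the well floor, its axes along the bath's to a few degrees. Origin: centre of its underside; z up; rim 42 mm up. A steel strap 40 mm wide and 4 mm thick crosses its middle along x, strap top 46 mm above the origin
- basket_slot (a point): centre of the slot in the strap, at the strap's upper face. Slot 28 mm long (along the basket's x), 10 mm wide (along y), open below. Under the strap small cheeks, 3 mm tall, form a notch 10 mm wide along y, in which the key's foot sits once turned and raised
- key: lifting key, about 0.14 kg, upright in its stand, resting on its collar (34 mm diameter, 5 mm thick). Origin: centre of the collar's underside; z up the stem; x along the grip and also along the foot. The collar cannot pass the slot: its underside on the strap is full depth, where the foot turns freely either way. After the quarter turn the key rises 5.5 mm before the foot takes the strap
- key_grip (a point): middle of the key's flat-sided black grip, 64 (x) x 14 (y) x 26 (z) mm, 72 mm above the collar's underside; the stem below it is 11 mm thick
- key_foot (a point): middle of the key's cross foot, 24 (x) x 6 (y) x 6 (z) mm, 12.5 mm below the collar's underside, on a shank 6 mm thick; below it a narrower nose (19 x 3.5 mm) reaches 19.5 mm below the collar's underside
- stand: fixed stand of the key: steel plate 74 x 74 x 8 mm with an aluminium block 50 (x) x 42 (y) mm, its top 40 mm above the cabinet top, with a slot 30 (x) x 12 (y) mm, 24 mm deep, in which the key's foot stands. Origin: centre of its underside. It stands in one of three places on the right, the bottle and the mug in the other two
- core_1: black plastic film core, 50 mm diameter, 34 mm high, 22 g, lying flat in the basket (-x, -y quarter). Origin: centre of its underside
- core_2: another such core (+x, -y quarter)
- core_3: another such core (-x, +y quarter)
- core_4: another such core (+x, +y quarter)
- amber_bottle: bystander: amber bottle with black cap, 80 mm diameter, 210 mm high; origin at the centre of its underside
- mug: bystander: mug with handle, 92 x 127 mm, 93 mm high; origin at the centre of its underside
- loupe: bystander: stand loupe, 43 mm diameter, 50 mm high; origin at the centre of its underside
- tape_roll: bystander: roll of splicing tape, 66 mm diameter, 18 mm high, with a second roll on it, at the back right; origin at the centre of its underside
Not all that is in view belongs to the job. Leave any yellow look-alike of the core_1 alone.

How it is judged:
By the outcome, as a careful person would: the job done as asked, in the order asked, and still so for the second after the job is handed in, while the arm keeps its last pose, push and grip.
It also fails if it takes over 48 s, if anything falls off the work surface, if the arm or the gripper's body presses on something with over 40 N, if the wrist force passes 120 N, or if a joint passes its speed limit or range.

## Robot

A 7-joint arm with a two-finger parallel gripper is mounted at the origin on a cart in front of the work surface, level with it; the furniture and walls round the work are solid. World frame = base frame: x ahead of the robot, y to its left, z up, the work surface at z = 0. Lengths are in mm, angles in rad, forces in N, time in s.
With the tool pointing down it reaches from about 425 to 875 mm from the base axis. Payload 4.7 kg.
Tool frame: the origin (TCP) lies on the mounting face of the last link; the fingertips stand 182 mm ahead of it and the grasp point (between the pads) lies 164 mm ahead of it (env.pinch_z is the x of the grasp point in the tool frame, in mm); x points along the fingers, z is the direction in which the jaws open and shut, and the axes are right-handed (so a half turn about x gives the same grasp; the last joint's range is limited). The gripper opens to 87 mm and grips with 3 to 60 N. Pads are 19 mm wide; open, the fingers measure 117 mm over their backs; the gripper's body (75 mm by 190 mm) begins 51 mm behind the grasp point.
Start: joints at [0.014, 0.321, -0.07, 1.45, 0.023, 1.371, -0.057], TCP at [650.005, -0.017, 404.787] pointing down, gripper open.
Joint ranges: [-2.86, 2.86], [-0.3, 2.09], [-1.38, 1.24], [0.06, 2.45], [-1.56, 4.7], [0.09, 2.05], [-2.69, 2.69]. Speed limits (rad/s): [2.57, 2.57, 3.14, 3.14, 3.14, 3.14, 3.14].

## Interface

Orientations are given as a unit quaternion [w, x, y, z].
In Python, from rig import read_state, vision, env gives the robot as it stands.
- The arm moves only by the tool jog_arm, never from a script. Its arguments are lists of equal length, an entry for each row: "rot": the turn, a rotation vector about the tool's x, y, z in rad, a list of three; "translation": the shift along the tool's x, y, z in mm, a list of three; "gripper": the opening, from 0 (shut) to 1 (fully open). In form: {"rot": [[wx, wy, wz], ...], "translation": [[dx, dy, dz], ...], "gripper": [gripper, ...]}. A call has exactly 10 rows; each row shifts and turns the commanded pose from where the row before left it, along the tool's axes as they then stand; what a row does not reach is not made up. A row lasts 1/10 s, in which the tool goes at most 50 mm and 8.59 degrees, less where a joint would pass 70% of its speed; a pose out of reach is approached as far as the arm can. A call is refused whole if a number of a shift passes 50 or a number of a turn 0.15, either way. A call with a gripper value outside its range is refused whole. The fingers move at their own pace and stop on an object; "grip_force" is the grip in N (left out, the last holds). Time passes only in rows, so rows that do not move let the fingers close, or fill a call up. It gives the time, the measured TCP pose, the force and the opening at its end, in the units of the state.
- read_state(): the state, without advancing time (a new reading comes with each control period).
- vision.read_camera(name): name is "scene" or "side" or "wrist"; returns the picture (480x640x3 uint8, red, green, blue); there is no depth.
- vision.camera_model(name): a dict with "vfov" (degrees; the focal length in pixels is half the picture's height over the tangent of half this angle, whatever the lens; pixels are square), "cx", "cy" (the principal point, pixels), "dist" ([k1, k2, p1, p2, k3] as OpenCV has them; the pictures are not rectified), "R" (3x3) and "t" (3): a world point X has camera coordinates R X + t. Camera axes: x right, y down, z forward; pixel columns grow to the right and rows downward; lengths in mm; the calibration is good to about 2 mm. A picture is of the moment at which its call begins: read the wrist's pose just before it. camera_model takes no time and is no camera call; for the wrist camera it gives the pose at the moment of the call.
- env.finish_job(): hands the job in, once; it reports no verdict.
The state is a dict: "clock": time; "joints": joint angles; "qd": joint speeds; "effort": joint torques, N m; "eef_pos": TCP position; "orientation": TCP orientation; "force": force on the tool from outside, world axes, zero at the start; "moment": the same for the moment, N m; "grip_width": opening from 0.0 (shut) to 1.0 (fully open).
Only numpy, scipy, OpenCV 4.12 (cv2) and the standard library are available. Lean on these libraries where they do the work, as an engineer would, in place of code of your own. Each camera call takes 0.05 s, during which the arm holds its last target. There are 200 camera calls.

## Working session

There is one attempt and no reset: what is moved stays moved. The work goes in short steps, Python scripts to look and compute and a tool call to move; the robot and the scene stay as the last step left them, time stands still between calls to the robot, and variables do not carry over. Pictures are saved under pics/ and viewed, about 8 in all and at most 12, crops included, and the job is handed in when it is done.

Besides the shell and the picture viewer there is one more tool, called after "Emit:" by a JSON object that holds its "api" and its "payload". jog_arm: Moves the arm, as the interface text tells. Its arguments: {"type":"object","properties":{"rot":{"type":"array"},"translation":{"type":"array"},"gripper":{"type":"array"},"grip_force":{"type":"number"}},"required":["rot","translation","gripper"]}

```bash
mkdir -p pics; ls
python3 - <<'E'
from rig import read_state, vision, env
import cv2,numpy as np
s=read_state();print(s)
for n in ["scene","side","wrist"]:
    m=vision.camera_model(n);print(n,m)
    cv2.imwrite(f"pics/{n}0.png",vision.read_camera(n)[:,:,::-1])
E
```

```text
pics
{'clock': 0.0, 'joints': array([ 0.01408775,  0.32188019, -0.07010765,  1.4516901 ,  0.0226137 ,
        1.37079257, -0.05689964]), 'qd': array([-0.00040531,  0.00246085, -0.0005669 , -0.00132534,  0.0009329 ,
       -0.00156244,  0.00061474]), 'effort': array([-2.58547143e-04, -4.91284704e+01, -4.03903294e-01, -3.12526345e+01,
       -6.40594075e-02,  4.37659642e-02,  1.61017233e-04]), 'eef_pos': array([ 6.49798709e+02, -1.38534788e-02,  4.03616620e+02]), 'orientation': array([ 7.06406476e-01, -6.09728935e-05,  7.07806390e-01, -1.28865759e-05]), 'force': array([-0.47349793, -0.43553664,  0.72294666]), 'moment': array([ 0.01255339, -0.02332845, -0.04018297]), 'grip_width': 0.9972408608856523}
scene {'vfov': 43.4336512543234, 'cx': 328.3105971645616, 'cy': 236.3868059572492, 'dist': array([0.06668543, 0.        , 0.        , 0.        , 0.        ]), 'R': array([[-0.53866867, -0.84246173,  0.00971046],
       [-0.59572722,  0.37270634, -0.71147668],
       [ 0.59577272, -0.38903499, -0.70264261]]), 't': array([ 269.61642717,  389.45516953, 1208.18637066])}
side {'vfov': 55.33412750248584, 'cx': 329.89361415987986, 'cy': 238.17223702690734, 'dist': array([-0.06477851,  0.        ,  0.        ,  0.        ,  0.        ]), 'R': array([[ 0.95326244, -0.30210547,  0.00479583],
       [-0.10826819, -0.3563616 , -0.9280541 ],
       [ 0.28207927,  0.88415988, -0.37241455]]), 't': array([-486.4224855 ,  150.35563453,  947.44045482])}
wrist {'vfov': 62.913279438958284, 'cx': 316.1444971967806, 'cy': 232.13060358390322, 'dist': array([-0.01339191,  0.        ,  0.        ,  0.        ,  0.        ]), 'R': array([[ 9.99998023e-01, -6.95733715e-04, -1.86262608e-03],
       [-2.07133763e-04, -9.68138089e-01,  2.50416850e-01],
       [-1.97750270e-03, -2.50415969e-01, -9.68136319e-01]]), 't': array([-650.02522228,  -30.4670316 ,  390.25887683])}
```

View pics/scene0.png

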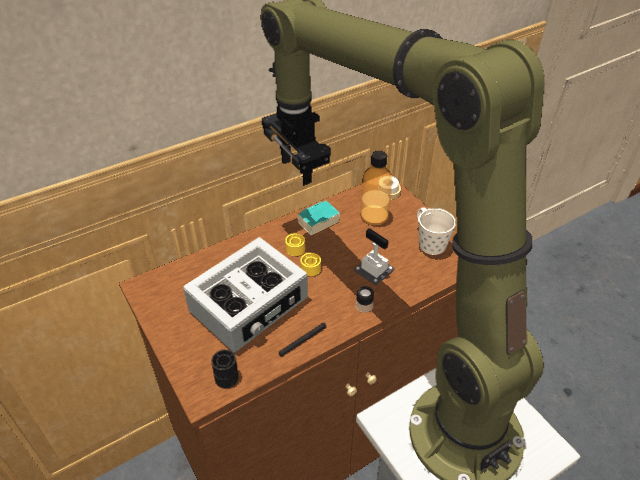

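View pics/side0.png

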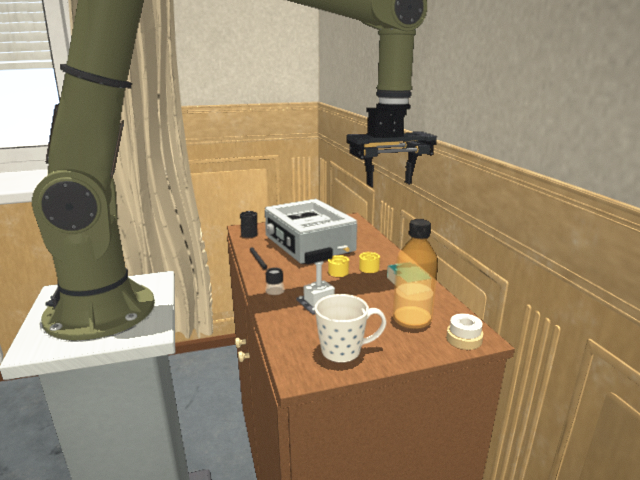

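View pics/wrist0.png

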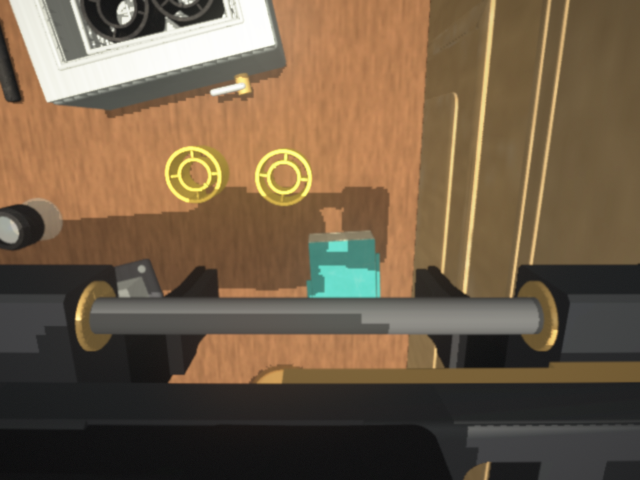

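```bash
cat > h.py <<'E'
import numpy as np,cv2
from scipy.optimize import least_squares
def K(m):
    f=240/np.tan(np.radians(m["vfov"]/2));return np.array([[f,0,m["cx"]],[0,f,m["cy"]],[0,0,1.]])
def ray(m,p):
    u=cv2.undistortPoints(np.array([[p]],float),K(m),m["dist"])[0,0]
    R=np.array(m["R"]);return -R.T@m["t"],R.T@np.array([u[0],u[1],1.])
def onz(m,p,z):
    c,d=ray(m,p);return c+d*(z-c[2])/d[2]
def tri(*mp):
    A=np.zeros((3,3));b=np.zeros(3);L=[]
    for m,p in mp:
        c,d=ray(m,p);d=d/np.linalg.norm(d);P=np.eye(3)-np.outer(d,d);A+=P;b+=P@c;L.append((P,c))
    x=np.linalg.solve(A,b);return x,[np.linalg.norm(P@(x-c)) for P,c in L]
def proj(m,X):
    return cv2.projectPoints(np.atleast_2d(np.array(X,float)),cv2.Rodrigues(np.array(m["R"]))[0],np.array(m["t"]),K(m),m["dist"])[0][:,0]
E
python3 - <<'E'
import cv2,numpy as np
a=cv2.imread("pics/scene0.png");b=cv2.imread("pics/side0.png")
r=lambda i,x,y,w,h,s:cv2.resize(i[y:y+h,x:x+w],None,fx=s,fy=s,interpolation=cv2.INTER_CUBIC)
A=r(a,180,230,133,120,3)   #399x360
out=np.zeros((600,800,3),np.uint8)
out[:360,:399]=A
B=r(a,345,222,66,65,6);out[:390,400:796]=B   #396x390
C=r(b,290,240,65,70,3);out[390:600,400:595]=C
D=r(b,260,195,100,70,2);out[370:510,0:200]=D
cv2.imwrite("pics/crop1.png",out)
E
```

```text
(no output)
```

View pics/crop1.png

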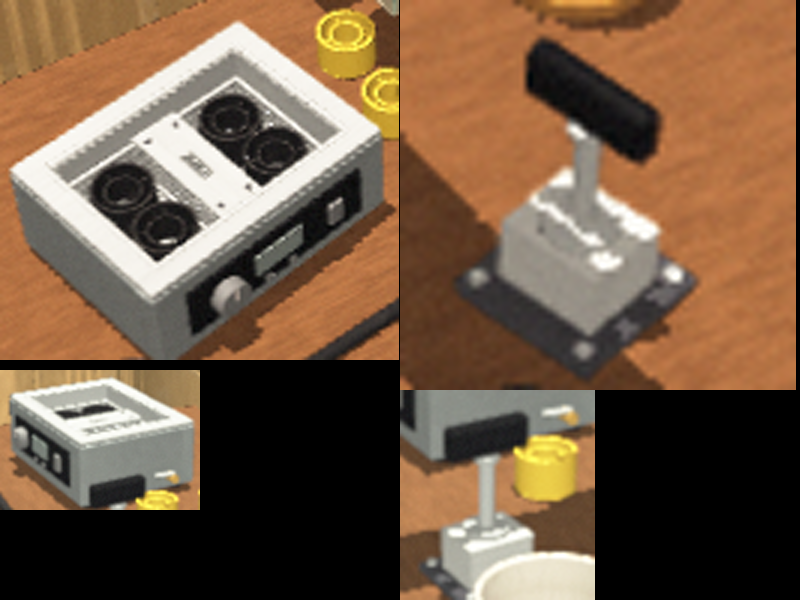

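Run:
```python
from rig import vision
from h import *
np.set_printoptions(precision=1,suppress=True)
a=vision.camera_model("scene");b=vision.camera_model("side")
for p,q in [((377,238.7),(318.7,255.3)),((368.3,232.8),(332,254)),((386.7,244.5),(305.7,257))]: print(tri((a,p),(b,q)))
c=[onz(a,p,95) for p in [(259.3,237.3),(307.7,274),(231.7,330),(184,286.7)]];print(np.array(c),np.mean(c,0))
print("slot",onz(a,(245.7,285),76))
print("stand plate",[onz(a,(345+x/6-400/6,222+y/6),8) for x,y in [(457,283),(507,225),(695,277),(587,370)]])
```

```text
(array([ 451., -104.,  110.]), [np.float64(1.989717986754254), np.float64(1.9897179867542882)])
(array([ 481. , -100. ,  107.2]), [np.float64(2.141498342196606), np.float64(2.141498342196674)])
(array([ 421.5, -110.4,  112.6]), [np.float64(2.2954737652397093), np.float64(2.2954737652395396)])
[[615.3 125.9  95. ]
 [451.4  88.3  95. ]
 [402.  303.6  95. ]
 [565.5 340.5  95. ]] [508.6 214.6  95. ]
slot [512.5 216.7  76. ]
stand plate [array([470.3, -58.2,   8. ]), array([486.4, -94.9,   8. ]), array([ 420.4, -144.3,    8. ]), array([402.8, -76.1,   8. ])]
```

```bash
cat >> h.py <<'E'
from scipy.spatial.transform import Rotation as Ro
# R_tool world at yaw th (tool x down, jaws z at yaw th)
def Rt(th): return Ro.from_euler('z',th).as_matrix()@np.array([[0,0,1],[0,1,0],[-1,0,0.]])
def quatR(q): return Ro.from_quat([q[1],q[2],q[3],q[0]]).as_matrix()
# wrist cam extrinsics in tool frame, from the first state
_p=np.array([649.80,-0.014,403.62]);_R=quatR([.706406,-6.1e-5,.707806,-1.3e-5])
RC=np.array([[9.99998023e-01,-6.95733715e-04,-1.86262608e-03],[-2.07133763e-04,-9.68138089e-01,2.50416850e-01],[-1.97750270e-03,-2.50415969e-01,-9.68136319e-01]])
TC=np.array([-650.02522228,-30.4670316,390.25887683])
Rct=RC@_R; tct=RC@_p+TC   # Xc=Rct Xtool+tct
def wristmodel(m,th,p):
    R=Rt(th);Rw=Rct@R.T;d=dict(m);d["R"]=Rw;d["t"]=tct-Rw@np.array(p,float);return d
E
python3 - <<'E'
from rig import vision
from h import *
np.set_printoptions(precision=0,suppress=True)
m=vision.camera_model("wrist");print("cam in tool",-Rct.T@tct, Rct)
for p in [(451,-104,345),(451,-104,405),(391,-104,345)]:
    d=wristmodel(m,-1.40,p)
    print(p,proj(d,[(451,-104,112),(451,-104,125),(480,-99,125),(422,-109,125),(451,-104,40),(513,216,76)]).tolist())
d=wristmodel(m,0,(0,0,0));print(proj(d,[(0,0,-164),(0,0,-182)]))
E
```

```text
cam in tool [19. 68.  1.] [[-0. -0.  1.]
 [-0. -1. -0.]
 [ 1. -0. -0.]]
(451, -104, 345) [[314.381809060306, 253.4488894576396], [314.2796606404967, 260.76223986001526], [314.1724633873517, 206.96876697752998], [314.38043070803064, 310.8926644265042], [314.7891203952464, 224.29700301226222], [-192.2019708963831, 51.950015884566966]]
(451, -104, 405) [[314.73521087887696, 228.15449804025823], [314.67156430362087, 232.70907776918864], [314.59942196424146, 190.06019592579995], [314.7402954772335, 273.08710322652814], [315.005252842961, 208.8343729183782], [-93.43473045224914, 66.85232191909947]]
(391, -104, 345) [[333.3036191002926, 147.54648771213255], [334.4064402471355, 148.62072711471728], [335.0515109778819, 86.46195055597437], [333.7958218479181, 206.44044230605436], [328.9993876044369, 143.35420990225634], [-205.61591043331777, -60.15728376706841]]
[[314. 306.]
 [314. 288.]]
```

Emit:
{"api": "jog_arm", "payload": {"rot": [[0,0,0],[0,0,0],[0,0,0],[0,0,0],[0,0,0],[0,0,0],[0,0,0],[0,0,0],[0,0,0],[0,0,0]], "translation": [[2,-10,-20],[2,-10,-20],[2,-10,-20],[2,-10,-20],[2,-10,-20],[2,-10,-20],[2,-11,-20],[2,-11,-20],[2,-11,-20],[2,-11,-19]], "gripper": [1,1,1,1,1,1,1,1,1,1]}}

```text
clock: 1.15
eef_pos: [449.9, -104.4, 384.4]
orientation: [0.707, 0.0, 0.707, 0.0]
force: [0.3, -0.6, -0.0]
grip_width: 1.003
```

Emit:
{"api": "jog_arm", "payload": {"rot": [[0.14,0,0],[0.14,0,0],[0.14,0,0],[0.14,0,0],[0.14,0,0],[0.14,0,0],[0.14,0,0],[0.14,0,0],[0.14,0,0],[0.14,0,0]], "translation": [[0,0,0],[0,0,0],[0,0,0],[0,0,0],[0,0,0],[0,0,0],[0,0,0],[0,0,0],[0,0,0],[0,0,0]], "gripper": [1,1,1,1,1,1,1,1,1,1]}}

```text
clock: 2.15
eef_pos: [450.8, -104.0, 384.5]
orientation: [0.539, 0.457, 0.54, -0.457]
force: [1.2, 0.4, 0.5]
grip_width: 0.999
```

Run:
```python
from rig import read_state, vision
from h import *
np.set_printoptions(precision=2,suppress=True)
s=read_state();m=vision.camera_model("wrist");im=vision.read_camera("wrist")[:,:,::-1]
cv2.imwrite("pics/w1.png",im)
print(s["clock"],s["joints"],s["eef_pos"],quatR(s["orientation"]));np.save("m1.npy",m,allow_pickle=True)
print(proj(m,[(451,-104,112),(480,-99,125),(422,-109,125)]), read_state()["eef_pos"])
cv2.imwrite("pics/w1c.png",cv2.resize(im[100:340,180:450],None,fx=2.5,fy=2.5,interpolation=cv2.INTER_CUBIC))
```

```text
2.15 [ 0.21 -0.06 -0.04  1.92 -0.    1.28 -1.23] [ 450.84 -104.01  384.54] [[-0.    0.99  0.16]
 [ 0.    0.16 -0.99]
 [-1.   -0.   -0.  ]]
[[315.64 236.98]
 [315.29 196.52]
 [315.92 285.54]] [ 450.87 -104.03  384.57]
```

View pics/w1c.png

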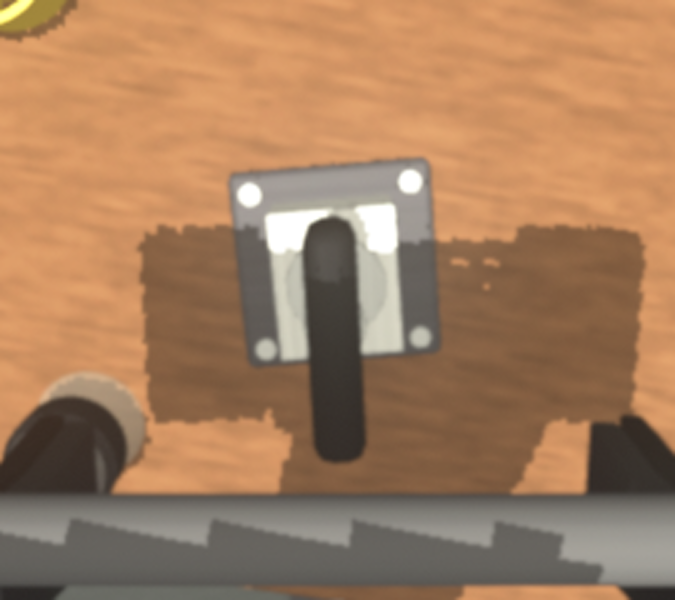

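Run:
```python
from h import *
np.set_printoptions(precision=1,suppress=True)
m=np.load("m1.npy",allow_pickle=True).item()
f=lambda x,y,z:onz(m,(180+x/2.5,100+y/2.5),z)
print("-x end",f(340,462,125),"+x end z125/99",f(329,218,125),f(329,218,99))
a=f(308,290,123);b=f(358,290,123);c=f(316,430,123);d=f(365,430,123)
print(a,b,c,d); v=(a+b)/2-(c+d)/2;print("yaw",np.arctan2(v[1],v[0]))
P=[f(231,175,8),f(428,158,8),f(440,350,8),f(250,366,8)];print(np.array(P),np.mean(P,0))
T=[f(265,213,40),f(395,203,40),f(403,353,40),f(280,361,40)];print(np.array(T),np.mean(T,0))
print([np.arctan2(*(p-q)[[1,0]]) for p,q in [(P[0],P[3]),(P[1],P[2]),(T[0],T[3]),(T[1],T[2])]])
```

```text
-x end [ 422.5 -109.   125. ] +x end z125/99 [485.3 -95.8 125. ] [481.7 -96.1  99. ]
[466.2 -93.5 123. ] [ 468.3 -106.   123. ] [ 429.5 -101.4  123. ] [ 431.6 -114.1  123. ]
yaw 0.21481470573257463
[[ 478.5  -59.7    8. ]
 [ 496.1 -128.8    8. ]
 [ 426.4 -146.6    8. ]
 [ 408.4  -76.6    8. ]] [ 452.4 -102.9    8. ]
[[ 471.6  -75.6   40. ]
 [ 481.9 -117.6   40. ]
 [ 431.5 -129.4   40. ]
 [ 421.8  -88.1   40. ]] [ 451.7 -102.7   40. ]
[np.float64(0.23667051674005107), np.float64(0.24959848495331508), np.float64(0.24612207958106647), np.float64(0.23148078093146357)]
```

Emit:
{"api": "jog_arm", "payload": {"rot": [[-0.045,0,0],[0,0,0],[0,0,0],[0,0,0],[0,0,0],[0,0,0],[0,0,0],[0,0,0],[0,0,0],[0,0,0]], "translation": [[0,0,0],[10,1.8,-0.8],[14,0,0],[14,0,0],[14,0,0],[14,0,0],[14,0,0],[14,0,0],[10,0,0],[4.5,0,0]], "gripper": [1,1,1,1,1,1,1,1,1,1]}}

```text
clock: 3.2
eef_pos: [452.1, -102.8, 274.7]
orientation: [0.55, 0.443, 0.552, -0.444]
force: [-0.2, -0.9, -0.6]
grip_width: 1.0
```

Emit:
{"api": "jog_arm", "payload": {"rot": [[0,0,0],[0,0,0],[0,0,0],[0,0,0],[0,0,0],[0,0,0],[0,0,0],[0,0,0],[0,0,0],[0,0,0]], "translation": [[0,0,0],[0,0,0],[0,0,0],[0,0,0],[0,0,0],[0,0,0],[0,0,0],[0,0,0],[0,0,0],[0,0,0]], "gripper": [0.6,0.4,0.3,0.2,0.1,0,0,0,0,0], "grip_force": 40}}

```text
clock: 4.2
eef_pos: [452.6, -102.8, 276.3]
orientation: [0.551, 0.443, 0.551, -0.443]
force: [-0.3, -0.5, -0.2]
grip_width: 0.18
```

Emit:
{"api": "jog_arm", "payload": {"rot": [[0,0,0],[0,0,0],[0,0,0],[0,0,0],[0,0,0],[0,0,0],[0,0,0],[0,0,0],[0,0,0],[0,0,0]], "translation": [[-3,0,0],[-6,0,0],[-10,0,0],[-12,0,0],[-14,0,0],[-14,0,0],[-14,0,0],[-14,0,0],[-10,0,0],[-5,0,0]], "gripper": [0,0,0,0,0,0,0,0,0,0]}}

```text
clock: 5.2
eef_pos: [452.8, -102.9, 379.7]
orientation: [0.552, 0.444, 0.55, -0.443]
force: [-0.1, 0.1, -1.0]
grip_width: 0.179
```

Emit:
{"api": "jog_arm", "payload": {"rot": [[0,0,0],[0,0,0],[0,0,0],[0,0,0],[0,0,0],[0,0,0],[0,0,0],[0,0,0],[0,0,0],[0,0,0]], "translation": [[0,3,-7],[0,7,-15],[0,7,-18],[0,7,-18],[0,7,-18],[0,7,-18],[0,7,-18],[0,7,-18],[0,7,-18],[0,7,-18]], "gripper": [0,0,0,0,0,0,0,0,0,0]}}

```text
clock: 6.2
eef_pos: [481.2, 74.8, 377.3]
orientation: [0.551, 0.443, 0.552, -0.443]
force: [0.5, 0.3, -1.4]
grip_width: 0.179
```

Emit:
{"api": "jog_arm", "payload": {"rot": [[0,0,0],[0,0,0],[0,0,0],[0,0,0],[0,0,0],[0,0,0],[0,0,0],[0,0,0],[0,0,0],[0,0,0]], "translation": [[0,7,-18],[0,7,-18],[0,7,-18],[0,7,-18],[0,7,-18],[0,7,-18],[0,7,-15],[0,6,-10],[0,4,-1],[0,2,0]], "gripper": [0,0,0,0,0,0,0,0,0,0]}}

```text
clock: 7.2
eef_pos: [512.7, 217.2, 377.7]
orientation: [0.551, 0.443, 0.551, -0.444]
force: [0.5, -1.5, -1.0]
grip_width: 0.178
```

Run:
```python
from rig import read_state, vision
from h import *
np.set_printoptions(precision=3,suppress=True)
s=read_state();m=vision.camera_model("wrist");im=vision.read_camera("wrist")[:,:,::-1]
np.save("m2.npy",m,allow_pickle=True);cv2.imwrite("pics/w2.png",im)
print(s["clock"],s["joints"],s["eef_pos"],s["force"],s["grip_width"]);print(quatR(s["orientation"]))
p=s["eef_pos"];print(proj(m,[(512.5,216.7,76)]),proj(m,[p-[0,0,164+72+19.5],p-[0,0,164+72]]))
sc=vision.read_camera("scene")[:,:,::-1];sd=vision.read_camera("side")[:,:,::-1]
cv2.imwrite("pics/s2.png",sc);cv2.imwrite("pics/d2.png",sd)
```

```text
7.2 [-0.133  0.157 -0.348  1.713  0.056  1.282 -1.848] [512.681 217.205 377.747] [ 0.45  -1.523 -0.996] 0.17809786081188927
[[-0.001  0.977  0.214]
 [-0.001  0.214 -0.977]
 [-1.    -0.001  0.   ]]
[[315.966 226.953]] [[315.254 244.118]
 [315.202 253.587]]
```

View pics/w2.png

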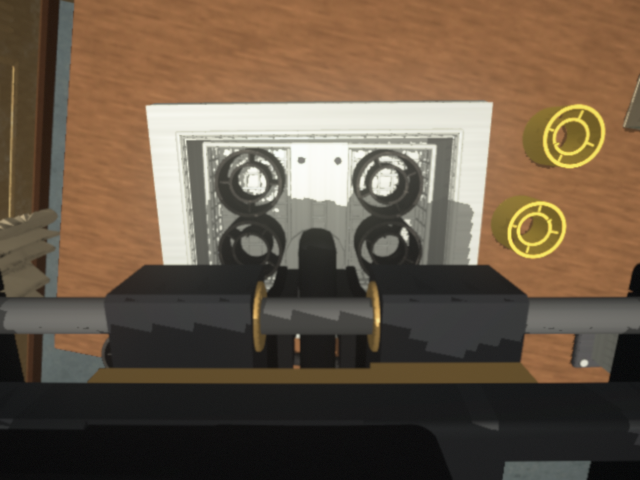

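Emit:
{"api": "jog_arm", "payload": {"rot": [[0,0,0],[0,0,0],[0,0,0],[0,0,0],[0,0,0],[0,0,0],[0,0,0],[0,0,0],[0,0,0],[0,0,0]], "translation": [[0,-5,0],[0,-8,0],[0,-10,0],[0,-10,0],[0,-10,0],[0,-10,0],[0,-7,0],[0,0,0],[0,0,0],[0,0,0]], "gripper": [0,0,0,0,0,0,0,0,0,0]}}

```text
clock: 8.35
eef_pos: [454.1, 204.6, 378.3]
orientation: [0.551, 0.443, 0.551, -0.443]
force: [-0.0, -0.4, -1.2]
grip_width: 0.18
```

Run:
```python
from rig import read_state, vision
from h import *
np.set_printoptions(precision=3,suppress=True)
s=read_state();m=vision.camera_model("wrist");im=vision.read_camera("wrist")[:,:,::-1]
np.save("m3.npy",m,allow_pickle=True);cv2.imwrite("pics/w3.png",im)
print(s["clock"],s["eef_pos"],s["force"]);print(quatR(s["orientation"]))
p=s["eef_pos"];print(proj(m,[(512.5,216.7,76)]),proj(m,[p-[0,0,164+72+19.5],p-[0,0,164+72]]))
up=lambda i,x,y,w,h,s:cv2.resize(i[y:y+h,x:x+w],None,fx=s,fy=s,interpolation=cv2.INTER_CUBIC)
out=np.zeros((600,800,3),np.uint8)
out[:360,:]=up(im,220,60,200,90,4)   # wrist strap
out[360:600,:400]=up(im,270,200,100,60,4)
sc=vision.read_camera("scene")[:,:,::-1];sd=vision.read_camera("side")[:,:,::-1]
cv2.imwrite("pics/s3.png",sc);cv2.imwrite("pics/d3.png",sd)
ms=vision.camera_model("scene");a=proj(ms,[p-[0,0,245]])[0];print(a)
x,y=int(a[0])-40,int(a[1])-30;print(x,y)
out[360:600,400:]=up(sc,x,y,100,60,4)
cv2.imwrite("pics/c3.png",out)
```

```text
8.35 [454.117 204.558 378.325] [-0.039 -0.387 -1.153]
[[ 0.     0.977  0.214]
 [ 0.     0.214 -0.977]
 [-1.     0.    -0.   ]]
[[316.33  144.689]] [[315.419 244.641]
 [315.361 254.109]]
[260.819 282.744]
220 252
```

View pics/c3.png

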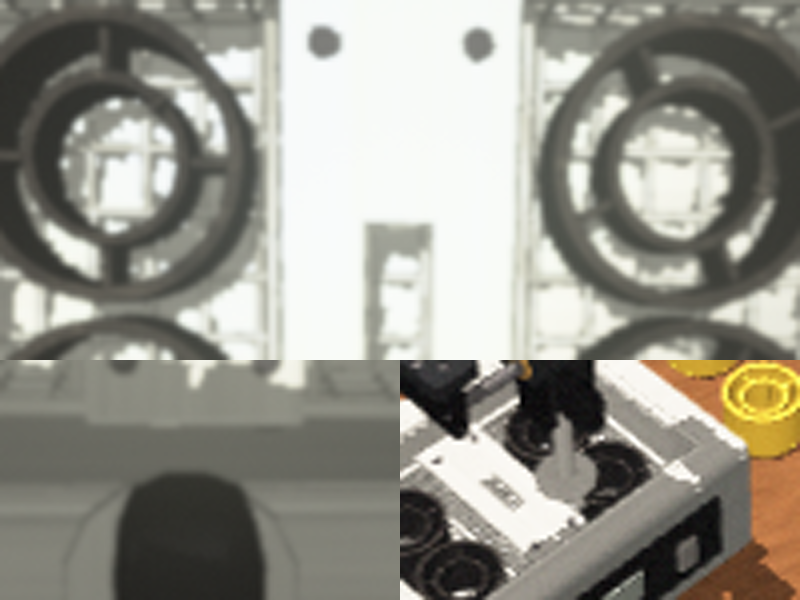

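Run:
```python
import cv2
im=cv2.imread("pics/w3.png")
cv2.imwrite("pics/c4.png",cv2.resize(im[65:215,250:385],None,fx=4,fy=4,interpolation=cv2.INTER_CUBIC))
```

```text
(no output)
```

View pics/c4.png

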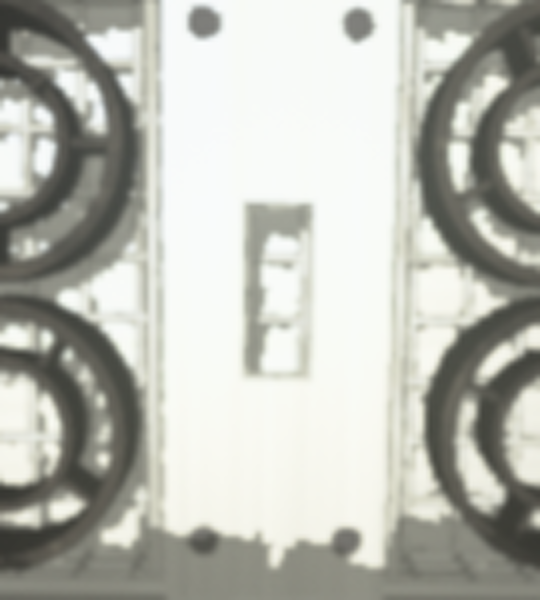

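Run:
```python
from rig import vision
from h import *
np.set_printoptions(precision=2,suppress=True)
m=np.load("m3.npy",allow_pickle=True).item()
f=lambda x,y,z=76:onz(m,(250+(x-1.5)/4,65+(y-1.5)/4),z)
C=np.array([f(246,204),f(312,204),f(311,377),f(245,378)]);print(C,C.mean(0))
print("len",np.linalg.norm(C[0]-C[3]),np.linalg.norm(C[1]-C[2]),"w",np.linalg.norm(C[0]-C[1]),np.linalg.norm(C[3]-C[2]))
H=np.array([f(204,22),f(358,24),f(346,541),f(204,540)]);print(H.mean(0))
for a,b in [(C[0],C[3]),(C[1],C[2]),(H[0],H[3]),(H[1],H[2]),(f(160,0),f(163,540)),(f(402,0),f(387,540))]: v=a-b;print(np.arctan2(v[1],v[0]),end=' ')
p=np.array([454.117,204.558,378.325]);R=Rt(-1.3557)
ky=lambda X:np.array([p+np.array([0,0,-236])+Ro.from_euler('z',.2151).apply(x) for x in X])
t=np.linspace(0,2*np.pi,60);circ=lambda r,z:[(r*np.cos(a),r*np.sin(a),z) for a in t]
box=lambda a,b,z:[(a,b,z),(a,-b,z),(-a,-b,z),(-a,b,z),(a,b,z)]
def crop(im,mm,x,y,w,h,s,cont=1):
    o=cv2.resize(im[y:y+h,x:x+w],None,fx=s,fy=s,interpolation=cv2.INTER_CUBIC)
    o=np.clip(o.astype(float)*cont,0,255).astype(np.uint8)
    for X,c in [(circ(17,5),(0,0,255)),(circ(17,0),(255,0,255)),(box(32,7,85),(0,255,0)),(box(9.5,1.75,-19.5),(255,255,0)),(box(32,7,59),(0,255,255))]:
        q=((proj(mm,ky(X))-[x,y]+.5)*s*8).astype(np.int32);cv2.polylines(o,[q.reshape(-1,1,2)],False,c,1,cv2.LINE_AA,3)
    return o
out=np.zeros((600,800,3),np.uint8)
out[:360,:480]=crop(cv2.imread("pics/w3.png"),m,275,212,80,60,6,2)
ms=vision.camera_model("scene");md=vision.camera_model("side")
q=proj(ms,[p-[0,0,215]])[0].astype(int);out[360:600,:400]=crop(cv2.imread("pics/s3.png"),ms,q[0]-33,q[1]-20,66,40,6)[:,:396].copy() if 0 else cv2.resize(crop(cv2.imread("pics/s3.png"),ms,q[0]-33,q[1]-20,66,40,6),(400,240))
q=proj(md,[p-[0,0,215]])[0].astype(int);out[360:600,400:]=cv2.resize(crop(cv2.imread("pics/d3.png"),md,q[0]-33,q[1]-20,66,40,6),(400,240))
cv2.imwrite("pics/c5.png",out)
```

```text
[[530.96 224.42  76.  ]
 [533.39 213.26  76.  ]
 [504.54 206.93  76.  ]
 [501.87 218.35  76.  ]] [517.69 215.74  76.  ]
len 29.71321694554211 29.537133576297265 w 11.42311635127853 11.727420639912165
[517.7  215.85  76.  ]
0.20581281547722297 0.21601663369915197 0.2052815374312025 0.20436257469961674 0.20442748307283412 0.2061850898582313
```

View pics/c5.png

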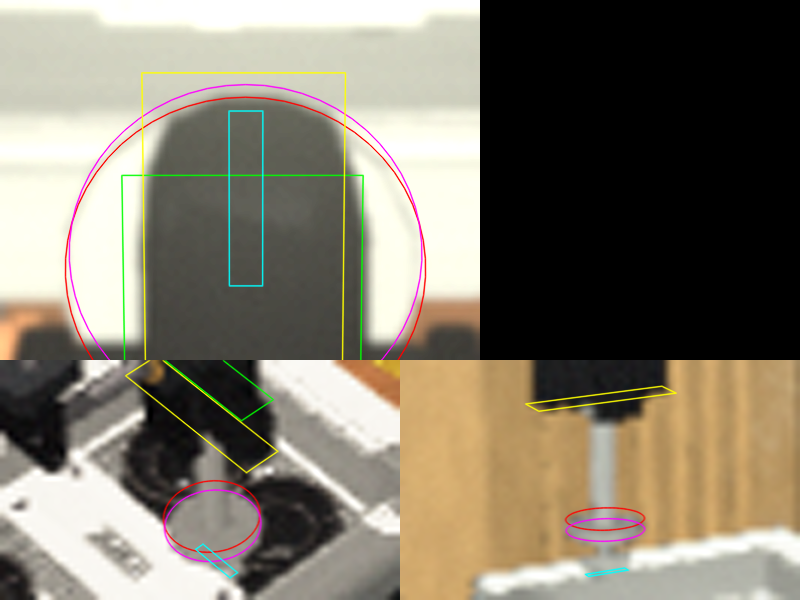

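Run:
```python
from rig import vision
from h import *
np.set_printoptions(precision=2,suppress=True)
ms=vision.camera_model("scene");md=vision.camera_model("side")
p=np.array([454.117,204.558,378.325])
q=proj(ms,[p-[0,0,215]])[0].astype(int);o=q-[33,20]
s=np.array([118,192])/(400/66)+o-.5;print("slot px",s,onz(ms,s,76))
c=np.array([213,520-360])/(400/66)+o-.5;print("collar px",c,onz(ms,c,p[2]-236+4),p)
print("expected px slot",proj(ms,[(517.7,215.8,76)]))
im=cv2.imread("pics/scene0.png");g=cv2.imread("pics/s3.png")
e=lambda i,x,y:cv2.resize(i[y:y+37,x:x+50],None,fx=8,fy=8,interpolation=cv2.INTER_CUBIC)
out=np.zeros((600,800,3),np.uint8)
def mk(i,mm,o,X):
    t=e(i,*o)
    for L in X:
        k=((proj(mm,L)-o+.5)*64).astype(np.int32);cv2.polylines(t,[k.reshape(-1,1,2)],True,(0,0,255),1,cv2.LINE_AA,3)
    return t
sl=lambda cx,cy,L,W,z:np.array([[cx,cy,z]]*4)+Ro.from_euler('z',.206).apply(np.array([(L,W,0),(L,-W,0),(-L,-W,0),(-L,W,0)])/2)
S=[sl(517.7,215.8,28,10,76)]
out[:296,:400]=mk(im,ms,np.array([221,266]),[]);out[:296,400:]=mk(im,ms,np.array([221,266]),S)
d=cv2.imread("pics/d3.png");o2=proj(md,S[0]).mean(0).astype(int)-[25,18]
out[300:596,:400]=mk(d,md,o2,[]);out[300:596,400:]=mk(d,md,o2,S)
cv2.imwrite("pics/c6.png",out)
```

```text
slot px [244.97 284.18] [515.64 216.99  76.  ]
collar px [260.64 278.9 ] [453.5  204.31 146.33] [454.12 204.56 378.32]
expected px slot [[245.02 283.39]]
```

View pics/c6.png

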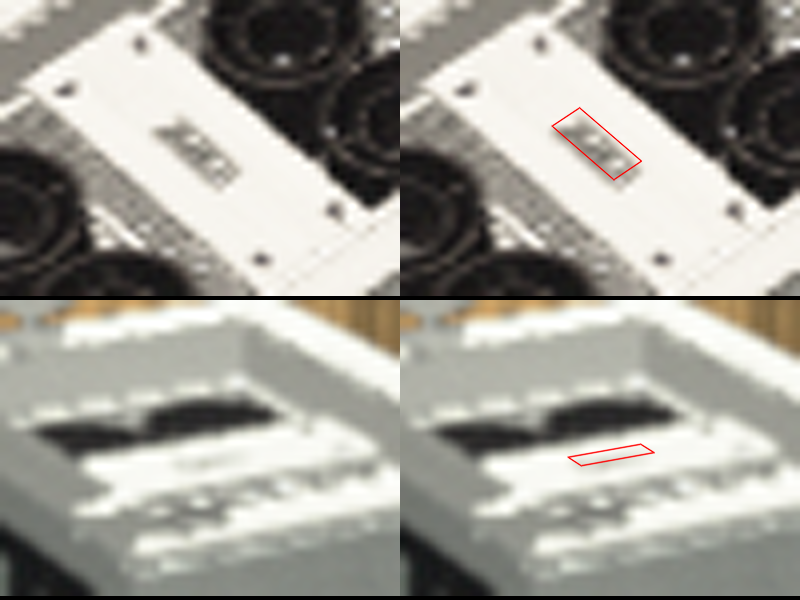

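Emit:
{"api": "jog_arm", "payload": {"rot": [[0.009,0,0],[0,0,0],[0,0,0],[0,0,0],[0,0,0],[0,0,0],[0,0,0],[0,0,0],[0,0,0],[0,0,0]], "translation": [[0,4,0.2],[0,8,0.2],[0,10,0.3],[0,10,0.3],[0,10,0.3],[0,10,0.3],[0,8,0.2],[0,4,0.1],[0,0,0],[0,0,0]], "gripper": [0,0,0,0,0,0,0,0,0,0]}}

```text
clock: 9.5
eef_pos: [516.6, 215.9, 378.2]
orientation: [0.549, 0.446, 0.549, -0.446]
force: [-0.2, -1.3, -1.8]
grip_width: 0.183
```

Emit:
{"api": "jog_arm", "payload": {"rot": [[0,0,0],[0,0,0],[0,0,0],[0,0,0],[0,0,0],[0,0,0],[0,0,0],[0,0,0],[0,0,0],[0,0,0]], "translation": [[4,0,0],[7,0,0],[8,0,0],[8,0,0],[6,0,0],[4,0,0],[2,0,0],[0,0,0],[0,0,0],[0,0,0]], "gripper": [0,0,0,0,0,0,0,0,0,0]}}

```text
clock: 10.5
eef_pos: [516.9, 215.9, 339.6]
orientation: [0.549, 0.446, 0.549, -0.445]
force: [1.4, 0.9, -1.0]
grip_width: 0.179
```

Run:
```python
from rig import read_state, vision
from h import *
np.set_printoptions(precision=2,suppress=True)
s=read_state();p=s["eef_pos"];print(s["clock"],p,s["force"]);print(quatR(s["orientation"]))
out=np.zeros((600,800,3),np.uint8)
for i,n in enumerate(["scene","side"]):
    im=vision.read_camera(n)[:,:,::-1];cv2.imwrite(f"pics/{n}4.png",im);mm=vision.camera_model(n)
    q=proj(mm,[p-[0,0,240]])[0].astype(int);o=q-[33,24]
    t=cv2.resize(im[o[1]:o[1]+75,o[0]:o[0]+66],None,fx=6,fy=6,interpolation=cv2.INTER_CUBIC);print(n,o)
    out[:450,400*i:400*i+396]=t
cv2.imwrite("pics/c7.png",out[:450])
```

```text
10.5 [516.94 215.95 339.65] [ 1.4   0.92 -1.03]
[[ 0.    0.98  0.21]
 [ 0.    0.21 -0.98]
 [-1.    0.   -0.  ]]
scene [211 252]
side [275 186]
```

View pics/c7.png

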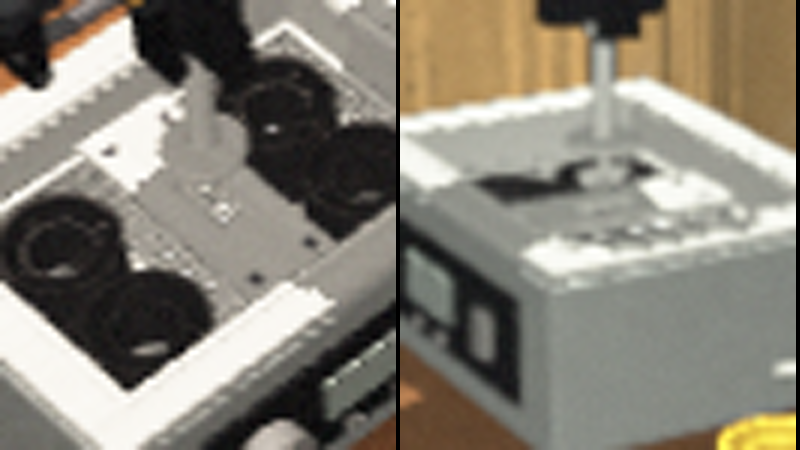

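Emit:
{"api": "jog_arm", "payload": {"rot": [[0,0,0],[0,0,0],[0,0,0],[0,0,0],[0,0,0],[0,0,0],[0,0,0],[0,0,0],[0,0,0],[0,0,0]], "translation": [[2,0,0],[1.5,0,0],[1.5,0,0],[1,0,0],[1,0,0],[1,0,0],[1,0,0],[1,0,0],[1,0,0],[0,0,0]], "gripper": [0,0,0,0,0,0,0,0,0,0]}}

```text
clock: 11.6
eef_pos: [516.8, 215.8, 328.1]
orientation: [0.549, 0.446, 0.549, -0.446]
force: [0.2, -0.2, -0.6]
grip_width: 0.18
```

Emit:
{"api": "jog_arm", "payload": {"rot": [[0,0,0],[0,0,0],[0,0,0],[0,0,0],[0,0,0],[0,0,0],[0,0,0],[0,0,0],[0,0,0],[0,0,0]], "translation": [[0.5,0,0],[0.5,0,0],[0.5,0,0],[0.5,0,0],[0.5,0,0],[0.5,0,0],[0.5,0,0],[0.5,0,0],[0,0,0],[0,0,0]], "gripper": [0,0,0,0,0,0,0,0,0,0]}}

```text
clock: 12.6
eef_pos: [516.8, 215.8, 324.2]
orientation: [0.549, 0.446, 0.549, -0.446]
force: [0.1, 0.2, -1.8]
grip_width: 0.182
```

Emit:
{"api": "jog_arm", "payload": {"rot": [[0,0,0],[0,0,0],[0,0,0],[0,0,0],[0,0,0],[0,0,0],[0,0,0],[0,0,0],[0,0,0],[0,0,0]], "translation": [[0.7,0,0],[0.7,0,0],[0.7,0,0],[0.7,0,0],[0.7,0,0],[0.7,0,0],[0.7,0,0],[0.7,0,0],[0,0,0],[0,0,0]], "gripper": [0,0,0,0,0,0,0,0,0,0]}}

```text
clock: 13.6
eef_pos: [516.8, 215.8, 318.6]
orientation: [0.549, 0.446, 0.549, -0.446]
force: [0.2, -0.5, -0.2]
grip_width: 0.179
```

```bash
python3 -c "
from rig import read_state
s=read_state();print(s['eef_pos'],s['force'],s['moment'],s['joints'])"
```

```text
[516.81628361 215.84251623 318.63537371] [ 0.22510682 -0.54323466 -0.16891613] [-0.01023455  0.11429807  0.02546883] [-0.13502851  0.20948715 -0.34579856  1.77738958  0.07678147  1.16782064
 -1.86796719]
```

Emit:
{"api": "jog_arm", "payload": {"rot": [[0,0,0],[0,0,0],[0,0,0],[0,0,0],[0,0,0],[0,0,0],[0,0,0],[0,0,0],[0,0,0],[0,0,0]], "translation": [[0.6,0,0],[0.6,0,0],[0.6,0,0],[0.6,0,0],[0.6,0,0],[0.6,0,0],[0.6,0,0],[0.6,0,0],[0.3,0,0],[0,0,0]], "gripper": [0,0,0,0,0,0,0,0,0,0]}}

```text
clock: 14.6
eef_pos: [516.8, 215.8, 313.5]
orientation: [0.549, 0.446, 0.549, -0.446]
force: [-1.0, -0.0, -1.1]
grip_width: 0.177
```

Emit:
{"api": "jog_arm", "payload": {"rot": [[0,0,0],[0,0,0],[0,0,0],[0,0,0],[0,0,0],[0,0,0],[0,0,0],[0,0,0],[0,0,0],[0,0,0]], "translation": [[0.3,0,0],[0.3,0,0],[0.3,0,0],[0.3,0,0],[0.3,0,0],[0,0,0],[0,0,0],[0,0,0],[0,0,0],[0,0,0]], "gripper": [0,0,0,0,0,0,0,0,0,0]}}

```text
clock: 15.6
eef_pos: [516.9, 215.9, 312.2]
orientation: [0.549, 0.446, 0.549, -0.446]
force: [-1.3, 0.2, 1.3]
grip_width: 0.186
```

Emit:
{"api": "jog_arm", "payload": {"rot": [[0,0,0],[0,0,0],[0,0,0],[0,0,0],[0,0,0],[0,0,0],[0,0,0],[0,0,0],[0,0,0],[0,0,0]], "translation": [[0.2,0,0],[0.2,0,0],[0.2,0,0],[0.2,0,0],[0.2,0,0],[0,0,0],[0,0,0],[0,0,0],[0,0,0],[0,0,0]], "gripper": [0,0,0,0,0,0,0,0,0,0]}}

```text
clock: 16.6
eef_pos: [517.0, 216.2, 312.1]
orientation: [0.549, 0.446, 0.549, -0.445]
force: [-1.3, -0.3, 6.8]
grip_width: 0.183
```

```bash
python3 -c "
from rig import read_state
s=read_state();print(s['eef_pos'],s['force'],s['moment'],s['clock'])"
```

```text
[516.97713531 216.21088027 312.05970196] [-1.3268287  -0.29743698  6.80978649] [-0.03709282  0.35994919  0.00701028] 16.6
```

Emit:
{"api": "jog_arm", "payload": {"rot": [[0,0,0],[0,0,0],[-0.08,0,0],[-0.09,0,0],[-0.09,0,0],[-0.09,0,0],[-0.09,0,0],[-0.09,0,0],[-0.09,0,0],[-0.09,0,0]], "translation": [[-0.6,0,0],[-0.5,0,0],[0,0,0],[0,0,0],[0,0,0],[0,0,0],[0,0,0],[0,0,0],[0,0,0],[0,0,0]], "gripper": [0,0,0,0,0,0,0,0,0,0]}}

```text
clock: 17.6
eef_pos: [517.0, 215.3, 312.1]
orientation: [0.67, 0.226, 0.67, -0.226]
force: [-1.2, -0.6, 3.1]
grip_width: 0.18
```

```bash
python3 -c "
from rig import read_state
s=read_state();print(s['eef_pos'],s['force'],s['moment'],s['clock'])"
```

```text
[516.97738643 215.2797724  312.0954605 ] [-1.21535551 -0.56290815  3.13991214] [-0.15460255  0.10255386 -0.00705298] 17.6
```

Small forces; finish the turn (−0.86 rad more).

Emit:
{"api": "jog_arm", "payload": {"rot": [[-0.09,0,0],[-0.09,0,0],[-0.09,0,0],[-0.09,0,0],[-0.09,0,0],[-0.09,0,0],[-0.09,0,0],[-0.09,0,0],[-0.08,0,0],[-0.06,0,0]], "translation": [[-0.2,0,0],[0,0,0],[0,0,0],[0,0,0],[0,0,0],[0,0,0],[0,0,0],[0,0,0],[0,0,0],[0,0,0]], "gripper": [0,0,0,0,0,0,0,0,0,0]}}

```text
clock: 18.6
eef_pos: [516.7, 215.6, 312.2]
orientation: [0.703, -0.074, 0.704, 0.073]
force: [-0.0, 0.5, 2.8]
grip_width: 0.181
```

Emit:
{"api": "jog_arm", "payload": {"rot": [[0,0,0],[0,0,0],[0,0,0],[0,0,0],[0,0,0],[0,0,0],[0,0,0],[0,0,0],[0,0,0],[0,0,0]], "translation": [[0,0,0],[-0.4,0,0],[-0.4,0,0],[-0.4,0,0],[-0.4,0,0],[-0.4,0,0],[-0.4,0,0],[-0.4,0,0],[0,0,0],[0,0,0]], "gripper": [0,0,0,0,0,0,0,0,0,0]}}

```text
clock: 19.6
eef_pos: [516.8, 215.8, 315.2]
orientation: [0.703, -0.073, 0.703, 0.073]
force: [-0.3, 0.1, -1.7]
grip_width: 0.182
```

```bash
python3 -c "
from rig import read_state
from h import *
s=read_state();print(s['eef_pos'],s['force'],s['moment'],s['clock']);R=quatR(s['orientation']);print(R,np.arctan2(R[1,2],R[0,2]))"
```

```text
[516.83545297 215.84989172 315.20288684] [-0.30915976  0.10065369 -1.72190274] [-0.01662817  0.02196883 -0.04850182] 19.6
[[ 1.69912778e-04 -2.04529386e-01  9.78860410e-01]
 [-2.55689082e-05  9.78860423e-01  2.04529393e-01]
 [-9.99999985e-01 -5.97805493e-05  1.61091301e-04]] 0.20598291519699574
```

Emit:
{"api": "jog_arm", "payload": {"rot": [[0,0,0],[0,0,0],[0,0,0],[0,0,0],[0,0,0],[0,0,0],[0,0,0],[0,0,0],[0,0,0],[0,0,0]], "translation": [[-0.5,0,0],[-0.5,0,0],[-0.5,0,0],[-0.5,0,0],[-0.5,0,0],[-0.5,0,0],[-0.5,0,0],[-0.5,0,0],[-0.5,0,0],[0,0,0]], "gripper": [0,0,0,0,0,0,0,0,0,0]}}

```text
clock: 20.6
eef_pos: [516.7, 215.8, 319.5]
orientation: [0.703, -0.073, 0.704, 0.073]
force: [-0.3, -0.4, -3.8]
grip_width: 0.182
```

```bash
python3 -c "
from rig import read_state
from h import *
s=read_state();print(s['eef_pos'],s['force'],s['moment'],s['clock'])"
```

```text
[516.73430858 215.79816375 319.4688566 ] [-0.2504163  -0.40173878 -3.81238158] [-0.00873776 -0.02592428  0.01177079] 20.6
```

Emit:
{"api": "jog_arm", "payload": {"rot": [[0,0,0],[0,0,0],[0,0,0],[0,0,0],[0,0,0],[0,0,0],[0,0,0],[0,0,0],[0,0,0],[0,0,0]], "translation": [[-0.5,0,0],[-1,0,0],[-1.5,0,0],[-2,0,0],[-2,0,0],[-2,0,0],[-2,0,0],[-2,0,0],[-2,0,0],[-1,0,0]], "gripper": [0,0,0,0,0,0,0,0,0,0]}}

```text
clock: 21.6
eef_pos: [516.9, 215.9, 336.0]
orientation: [0.704, -0.073, 0.703, 0.073]
force: [-1.0, -0.3, -5.2]
grip_width: 0.182
```

```bash
python3 -c "
from rig import read_state
s=read_state();print(s['eef_pos'],s['force'],s['moment'],s['clock'])"
```

```text
[516.86666668 215.897483   335.97495146] [-0.96272323 -0.33090768 -5.1746005 ] [-0.01891686 -0.03428187  0.0271862 ] 21.6
```

Emit:
{"api": "jog_arm", "payload": {"rot": [[0,0,0],[0,0,0],[0,0,0],[0,0,0],[0,0,0],[0,0,0],[0,0,0],[0,0,0],[0,0,0],[0,0,0]], "translation": [[-1,0,0],[-2,0,0],[-3,0,0],[-3.5,0,0],[-3.5,0,0],[-3.5,0,0],[-3.5,0,0],[-3.5,0,0],[-3.5,0,0],[-3.5,0,0]], "gripper": [0,0,0,0,0,0,0,0,0,0]}}

```text
clock: 22.6
eef_pos: [516.8, 215.9, 366.5]
orientation: [0.703, -0.073, 0.703, 0.073]
force: [-0.1, 0.1, -5.7]
grip_width: 0.18
```

Emit:
{"api": "jog_arm", "payload": {"rot": [[0,0,0],[0,0,0],[0,0,0],[0,0,0],[0,0,0],[0,0,0],[0,0,0],[0,0,0],[0,0,0],[0,0,0]], "translation": [[-3.5,0,0],[-3.5,0,0],[-3.5,0,0],[-3.5,0,0],[-3.5,0,0],[-3.5,0,0],[-3.5,0,0],[-3.5,0,0],[-3.5,0,0],[-3.5,0,0]], "gripper": [0,0,0,0,0,0,0,0,0,0]}}

```text
clock: 23.6
eef_pos: [516.8, 215.9, 401.5]
orientation: [0.703, -0.073, 0.703, 0.073]
force: [-0.1, -0.5, -4.9]
grip_width: 0.177
```

Emit:
{"api": "jog_arm", "payload": {"rot": [[0,0,0],[0,0,0],[0,0,0],[0,0,0],[0,0,0],[0,0,0],[0,0,0],[0,0,0],[0,0,0],[0,0,0]], "translation": [[-3.5,0,0],[-3.5,0,0],[-3.5,0,0],[-3.5,0,0],[-3,0,0],[-3,0,0],[-3,0,0],[-3,0,0],[-2,0,0],[-1,0,0]], "gripper": [0,0,0,0,0,0,0,0,0,0]}}

```text
clock: 24.6
eef_pos: [516.8, 215.9, 430.4]
orientation: [0.703, -0.073, 0.703, 0.073]
force: [0.0, -0.3, -5.0]
grip_width: 0.181
```

Emit:
{"api": "jog_arm", "payload": {"rot": [[0,0,0],[0,0,0],[0,0,0],[0,0,0],[0,0,0],[0,0,0],[0,0,0],[0,0,0],[0,0,0],[0,0,0]], "translation": [[0,0,0],[0,0,0],[0,0,0],[0,0,0],[0,0,0],[0,0,0],[0,0,0],[0,0,0],[0,0,0],[0,0,0]], "gripper": [0,0,0,0,0,0,0,0,0,0]}}

```text
clock: 25.6
eef_pos: [516.8, 215.9, 430.2]
orientation: [0.703, -0.073, 0.703, 0.073]
force: [-0.1, -0.1, -5.7]
grip_width: 0.182
```

Run:
```python
from rig import read_state, vision
from h import *
s=read_state();p=s["eef_pos"];print(s["clock"],p,s["force"],s["moment"],s["grip_width"],abs(s["qd"]).max())
a=vision.read_camera("scene")[:,:,::-1];b=vision.read_camera("side")[:,:,::-1]
out=np.zeros((600,800,3),np.uint8)
out[:,:400]=cv2.resize(a[110:350,170:330],(400,600));out[:,400:]=cv2.resize(b[90:290,240:373],(400,600))
cv2.imwrite("pics/c8.png",out)
```

```text
25.6 [516.81157848 215.85526063 430.18383915] [-0.05176014 -0.13935049 -5.70611036] [-0.0057057  -0.02373221  0.00705206] 0.181990971969161 0.0013101012682267858
```

View pics/c8.png

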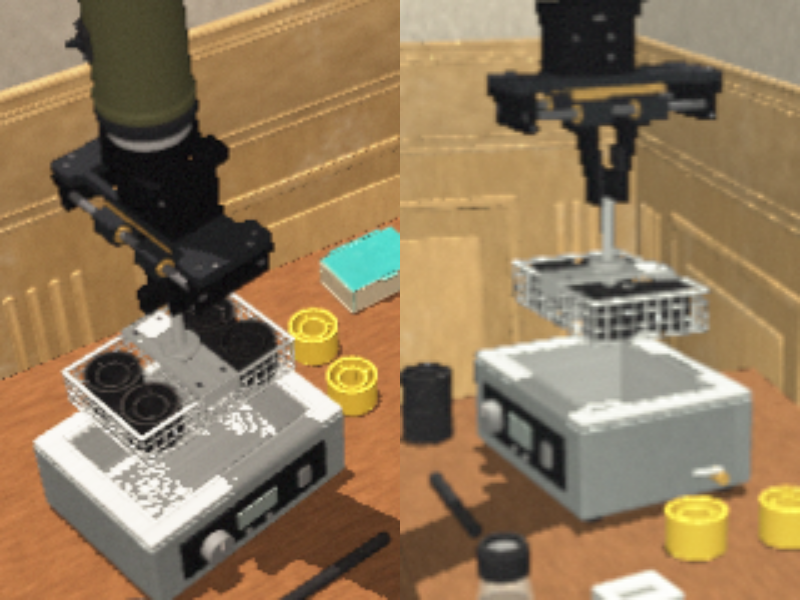

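Emit:
{"api": "jog_arm", "payload": {"rot": [[0,0,0],[0,0,0],[0,0,0],[0,0,0],[0,0,0],[0,0,0],[0,0,0],[0,0,0],[0,0,0],[0,0,0]], "translation": [[-0.5,0,0],[-0.7,0,0],[-0.7,0,0],[-0.5,0,0],[0,0,0],[0,0,0],[0,0,0],[0,0,0],[0,0,0],[0,0,0]], "gripper": [0,0,0,0,0,0,0,0,0,0]}}

```text
clock: 26.7
eef_pos: [516.8, 215.8, 432.5]
orientation: [0.703, -0.073, 0.703, 0.073]
force: [0.4, 0.7, -4.6]
grip_width: 0.182
```

```bash
python3 -c "
from rig import read_state,env
s=read_state();print(s['eef_pos'],s['force'],s['clock'],abs(s['qd']).max());print(env.finish_job())"
```

```text
[516.80888386 215.83801404 432.53082255] [ 0.38151099  0.74601383 -4.56880216] 26.7 0.001697012713406324
the job is handed in; nothing more can be done
None
```

The basket is out of the bath and held level and still by the key, with its underside about 50 mm above the rim. I handed the job in at 26.7 s.

- **Lowering and turning:** I took the key by its grip and lowered it through the slot. The collar touched the strap at the expected height, with about 7 N of contact force. After a 90° turn the key rose past the height where it would have caught on the cheeks, with no load, so the foot sat in the notch. Then I lifted straight up.
- **Last checks:** The final scene and side pictures, taken 2.4 mm below the final height, showed the basket hanging level over the bath. All four cores appeared to be in it, and the yellow look-alikes were where they had been. I did not check the mug, bottle or tape roll again at the end. The tool was at z = 432.5 mm, the joints were nearly still, and the grip opening had stayed at about 0.18.
- **Disagreements:** The scene and side cameras placed the slot about 2 mm nearer the robot than the wrist camera did, so I aimed between them. The last force reading was 4.6 N and earlier ones while lifting were 4.9–5.7 N. I expected roughly 5.7 N, and the readings vary by about 1 N. The 50 mm is worked out from the tool height and was not measured in a picture.

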